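Charged packs to the grab rack, in reverse order

ROBOT

A 6-joint arm with a two-finger parallel gripper is mounted at the origin on the work surface. World frame = base frame: x ahead of the robot, y to its left, z up, the work surface at z = 0. Lengths are in m, angles in degrees, forces in N, time in s.
With the tool pointing down it reaches from about 0.4 to 0.825 m from the base axis. Payload 7 kg.
Tool frame: the origin (TCP) lies midway between the tips of the shut fingers; the grasp point (between the pads) lies 19 mm behind it; z points along the fingers, y is the line along which they close (so a half turn about z gives the same grasp; the last joint's range is limited). The gripper opens to 88 mm and grips with 3 to 60 N. Pads are 19 mm wide; open, the fingers measure 130 mm over their backs; the gripper's body (78 mm by 193 mm) begins 47 mm behind the grasp point.
Start: joints at [-49.326, 20.546, 0.682, 0, -70.136, -16.507], TCP at [0.276, -0.616, 0.227] pointing down, gripper open.
Joint ranges: [-176.03, 176.03], [-82.01, 121.73], [-58.28, 71.71], [-173.87, 95.51], [-174.79, -0.11], [-173.66, 173.66]. Speed limits (degrees/s): [136.94, 136.94, 172.46, 180, 180, 180].

INTERFACE

Orientations are given as [roll, pitch, yaw] about the fixed x, y, z axes, in that order (R = Rz(yaw) Ry(pitch) Rx(roll)).
In Python, from plant import ctrl gives the robot as it stands. The module is installed in compiled form; this text tells all that it offers.
- The arm moves only by the tool send_rows, never from a script. Its argument "plan" is a list that holds one entry, the list of rows, each a list of 6 numbers: the shift along the tool's x, y, z in a scale on which 1.0 is 50 cm, then the turn, a rotation vector about the tool's x, y, z in a scale on which 1.0 is 90 degrees. A call has 1 to 8 rows; each row is the pose to reach, as a shift and turn from the pose commanded when the call began, along the tool's axes at that moment; what a row does not reach only later rows make up. A row lasts 1/12 s, in which the tool goes at most 41.7 mm and 7.16 degrees, less where a joint would pass 70% of its speed; a pose out of reach is approached as far as the arm can. A call with a gripper value outside its range is refused whole. "fingers" is the opening, from 0 (shut) to 1 (fully open), set as the call begins (left out, the last holds). The fingers move at their own pace and stop on an object; the grip force is fixed at half the most. Time passes only in rows, so rows that repeat a pose let the fingers close. It gives the time, the measured TCP pose, the force, the opening and the grip force at its end, in the units of the state.
- ctrl.get_obs(): the state, without advancing time (a new reading comes with each control period).
- ctrl.snapshot(name): name is "side" or "top"; returns a dict with "img" (420x560x3 uint8, red, green, blue), "K" (3x3 intrinsics, pixels), "k1" (the pictures are not rectified: a ray, as slopes to the right and down, at radius r is drawn at 1 + k1 r^2 times it, then the intrinsics apply), "pose" (4x4, takes a point from camera to world coordinates). Camera axes: x right, y down, z forward; pixel columns grow to the right and rows downward; lengths in m; the calibration is good to about 2 mm. A picture is of the moment at which its call begins. There is no depth.
- ctrl.close_job(): hands the job in; it is judged then, once.
The state is a dict: "clock": time; "joint_pos": joint angles; "qvel": joint speeds; "tau": joint torques, N m; "tool_pos": TCP position; "orientation": TCP orientation; "force": force on the tool from outside, world axes, zero at the start; "moment": the same for the moment, N m; "opening": finger opening in m; "gripper_force": force on a finger pad.
Only numpy, scipy, OpenCV 4.12 (cv2) and the standard library are available. Lean on these libraries where they do the work, as an engineer would, in place of code of your own. Each camera call takes 0.05 s, during which the arm holds its last target. There are 200 camera calls.

TASK

Four charged battery packs stand in a row on their chargers; move them into the four bays of the plywood rack in reverse order: the pack that starts at the left end of the charger row goes in the bay at the right end of the rack, the second from the left goes second from the right, and so on. Leave each pack standing upright on the floor of its own bay, clear of the low edge strips.

Things in the scene. Friction and masses are not known exactly. Their poses are not given: they have to be found in the camera images.
- pack_low: Loose black battery pack with an orange band, the lowest pack: 52 x 46 mm on plan, body 36 mm high, with two thin grey rails along x on its flat top (42 mm over all). About 200 g. Origin: centre of underside; z up. Starts on charger_low, axes parallel to it. Grip across x by the upright sides of the body.
- pack_stepped: Loose black battery pack with an orange band, the pack with a step: 52 x 48 mm on plan, body 44 mm high, with a grey raised block (26 mm in x, 44 mm in y, 16 mm high) on the +x half of its top (60 mm over all). About 300 g. Origin: centre of underside; z up. Starts on charger_stepped, axes parallel to it. Grip across x by the upright sides of the body.
- pack_broad: Loose black battery pack with an orange band, the broadest pack: 54 x 56 mm on plan, 50 mm high, plain flat top with a thin grey contact patch. About 380 g. Origin: centre of underside; z up. Starts on charger_broad, axes parallel to it. Grip across x by the upright sides of the body.
- pack_stem: Loose black battery pack with an orange band, the pack with a round stem: 50 x 50 mm on plan, body 38 mm high, with an upright grey stem 32 mm across and 24 mm high in the middle of its top (62 mm over all). About 250 g. Origin: centre of underside; z up. Starts on charger_stem, axes parallel to it. Grip across x by the upright sides of the body.
- charger_low: Fixed grey charger where pack_low starts: 86 mm (x) by 74 mm (y), one of four alike in a row along the board's y; their order changes. Origin: centre of underside; z up; the pack rests loose on its top, 20 mm above the origin. 5 mm high cheeks along the +y and -y edges, 62 mm apart; the +x and -x sides are open to fingers.
- charger_stepped: Fixed grey charger where pack_stepped starts: 86 mm (x) by 74 mm (y), one of four alike in a row along the board's y; their order changes. Origin: centre of underside; z up; the pack rests loose on its top, 20 mm above the origin. 5 mm high cheeks along the +y and -y edges, 62 mm apart; the +x and -x sides are open to fingers.
- charger_broad: Fixed grey charger where pack_broad starts: 86 mm (x) by 74 mm (y), one of four alike in a row along the board's y; their order changes. Origin: centre of underside; z up; the pack rests loose on its top, 20 mm above the origin. 5 mm high cheeks along the +y and -y edges, 62 mm apart; the +x and -x sides are open to fingers.
- charger_stem: Fixed grey charger where pack_stem starts: 86 mm (x) by 74 mm (y), one of four alike in a row along the board's y; their order changes. Origin: centre of underside; z up; the pack rests loose on its top, 20 mm above the origin. 5 mm high cheeks along the +y and -y edges, 62 mm apart; the +x and -x sides are open to fingers.
- charging_board: Fixed aluminium plate under the chargers, 106 mm (x) by 356 mm (y), 8 mm thick, on the bench. Origin: centre of underside; y along the row, within 0.2 rad of the robot's left (+y). Charger centres at y = -129, -43, +43, +129 mm, x = 0. Board and rack lie one behind the other; which is nearer the robot changes.
- rack: Fixed plywood rack, 104 (x) by 326 mm (y), four empty bays along its y. Origin: centre of underside, on the bench; y within 0.2 rad of the robot's left (+y). Bay floors at z = 10 mm, centres at y = -120, -40, +40, +120 mm, x = 0. Walls along x, 30 mm above the floor, part the bays (74 mm clear); front and back have strips only 5 mm high, 92 mm apart: fingers fit in there.
There are look-alikes about, which are no part of the job. Leave any blue or pink look-alike of the pack_low alone.

How it is judged (in metres and radians):
At the end, for the whole second after the job is handed in: Each pack is upright (0.1 rad) and at rest, underside within 4 mm of bay-floor height, within 16 mm in y and 22 mm in x of the centre of the bay that mirrors its charger's place: board y -129, -43, +43, +129 mm go to rack y +120, +40, -40, -120 mm (((y of charger_low in the frame of charging_board between -0.149 and -0.109 m and y of pack_low in the frame of rack between 0.104 and 0.136 m) or (y of charger_low in the frame of charging_board between -0.063 and -0.023 m and y of pack_low in the frame of rack between 0.024 and 0.056 m) or (y of charger_low in the frame of charging_board between 0.023 and 0.063 m and y of pack_low in the frame of rack between -0.056 and -0.024 m) or (y of charger_low in the frame of charging_board between 0.109 and 0.149 m and y of pack_low in the frame of rack between -0.136 and -0.104 m)) and x of pack_low in the frame of rack between -0.022 and 0.022 m and z of pack_low in the frame of rack between 0.006 and 0.014 m and angle between each of pack_low, pack_stepped, pack_broad, pack_stem's own z axis and vertical below 0.1 rad and linear speed of each of pack_low, pack_stepped, pack_broad, pack_stem below 0.02 m/s and angular speed of each of pack_low, pack_stepped, pack_broad, pack_stem below 0.2 rad/s and ((y of charger_stepped in the frame of charging_board between -0.149 and -0.109 m and y of pack_stepped in the frame of rack between 0.104 and 0.136 m) or (y of charger_stepped in the frame of charging_board between -0.063 and -0.023 m and y of pack_stepped in the frame of rack between 0.024 and 0.056 m) or (y of charger_stepped in the frame of charging_board between 0.023 and 0.063 m and y of pack_stepped in the frame of rack between -0.056 and -0.024 m) or (y of charger_stepped in the frame of charging_board between 0.109 and 0.149 m and y of pack_stepped in the frame of rack between -0.136 and -0.104 m)) and x of pack_stepped in the frame of rack between -0.022 and 0.022 m and z of pack_stepped in the frame of rack between 0.006 and 0.014 m and ((y of charger_broad in the frame of charging_board between -0.149 and -0.109 m and y of pack_broad in the frame of rack between 0.104 and 0.136 m) or (y of charger_broad in the frame of charging_board between -0.063 and -0.023 m and y of pack_broad in the frame of rack between 0.024 and 0.056 m) or (y of charger_broad in the frame of charging_board between 0.023 and 0.063 m and y of pack_broad in the frame of rack between -0.056 and -0.024 m) or (y of charger_broad in the frame of charging_board between 0.109 and 0.149 m and y of pack_broad in the frame of rack between -0.136 and -0.104 m)) and x of pack_broad in the frame of rack between -0.022 and 0.022 m and z of pack_broad in the frame of rack between 0.006 and 0.014 m and ((y of charger_stem in the frame of charging_board between -0.149 and -0.109 m and y of pack_stem in the frame of rack between 0.104 and 0.136 m) or (y of charger_stem in the frame of charging_board between -0.063 and -0.023 m and y of pack_stem in the frame of rack between 0.024 and 0.056 m) or (y of charger_stem in the frame of charging_board between 0.023 and 0.063 m and y of pack_stem in the frame of rack between -0.056 and -0.024 m) or (y of charger_stem in the frame of charging_board between 0.109 and 0.149 m and y of pack_stem in the frame of rack between -0.136 and -0.104 m)) and x of pack_stem in the frame of rack between -0.022 and 0.022 m and z of pack_stem in the frame of rack between 0.006 and 0.014 m); the robot touches nothing.
It also fails if it takes over 106 s, if anything falls off the work surface, if the arm or the gripper's body presses on something with over 40 N, if the wrist force passes 120 N, or if a joint passes its speed limit or range.

## Working session

There is one attempt and no reset: what is moved stays moved. The work goes in short steps, Python scripts to look and compute and a tool call to move; the robot and the scene stay as the last step left them, time stands still between calls to the robot, and variables do not carry over. Pictures are saved under pics/ and viewed, at most 14 in all, crops included, and the job is handed in when it is done.

Besides the shell and the picture viewer there is one more tool, called after "Call:" as name(argument=value, ...) on one line, values as JSON. send_rows: Moves the arm, as the interface text tells. Its arguments: {"type":"object","properties":{"plan":{"type":"array","items":{"type":"array","items":{"type":"array","items":{"type":"number"}}}},"fingers":{"type":"number"}},"required":["plan"]}

```bash
mkdir -p pics
python3 - <<'E'
from plant import ctrl
import cv2,pickle
print(ctrl.get_obs())
d={}
for n in ("side","top"):
    s=ctrl.snapshot(n); d[n]=s
    print(n,s["K"],s["k1"],s["pose"])
    cv2.imwrite(f"pics/{n}0.png",cv2.resize(s["img"][:,:,::-1],(800,600),interpolation=cv2.INTER_CUBIC))
pickle.dump(d,open("s0.pkl","wb"))
E
```

```text
{'clock': 0.0, 'joint_pos': array([-4.93267592e+01,  2.05896677e+01,  6.34916217e-01, -2.22798129e-02,
       -7.01349048e+01, -1.65060266e+01]), 'qvel': array([ 0.00153364,  0.02607104,  0.03707386,  0.01030102, -0.02026739,
       -0.14898912]), 'tau': array([-1.19537628e-03, -5.82718670e+01,  2.93055439e+01,  6.99739069e+00,
        6.70002846e-03, -2.31056301e-04]), 'tool_pos': array([ 0.27612972, -0.61540892,  0.22564451]), 'orientation': array([ 1.79908087e+02, -5.39401578e-03, -1.55840369e+02]), 'force': array([-0.07673643,  0.43831257, -0.48587583]), 'moment': array([ 0.00974806, -0.02209177,  0.02879649]), 'gripper_force': 0.0, 'opening': 0.08775051676275494}
side [[469.19404588   0.         275.52174145]
 [  0.         469.19404588 210.15231049]
 [  0.           0.           1.        ]] -0.04849404019596739 [[-0.81974055 -0.39626181  0.4135239   0.25806686]
 [-0.57266725  0.57820099 -0.58115044  0.46160138]
 [-0.0088122  -0.71320418 -0.70090095  0.67465346]
 [ 0.          0.          0.          1.        ]]
top [[442.25895435   0.         284.90248192]
 [  0.         442.25895435 206.19255595]
 [  0.           0.           1.        ]] -0.1321086841663693 [[ 4.95012245e-04 -9.85714038e-01  1.68426807e-01  4.89277842e-01]
 [-9.99696815e-01 -4.63407898e-03 -2.41826976e-02 -3.94715379e-02]
 [ 2.46177276e-02 -1.68363772e-01 -9.85417479e-01  8.16277648e-01]
 [ 0.00000000e+00  0.00000000e+00  0.00000000e+00  1.00000000e+00]]
```

View pics/side0.png

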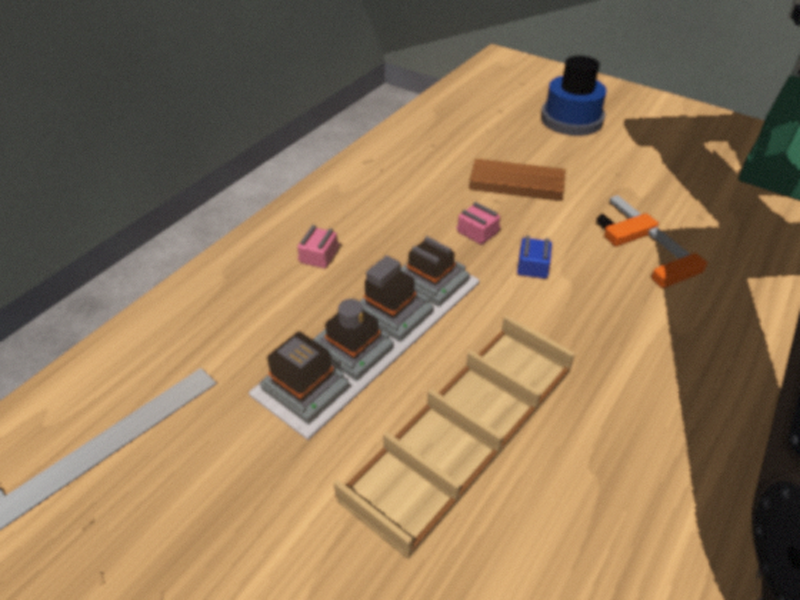

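View pics/top0.png

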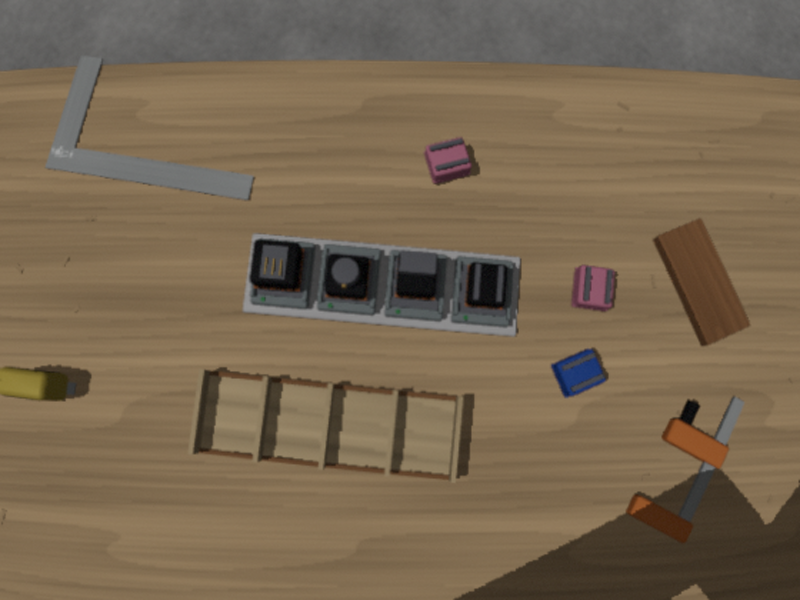

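The side view shows the row from (300,365) broad to (432,265) low, with the rack in front of it. The top view shows, from left to right, broad (277,265), stem (347,272), stepped (417,275) and low (487,285). The rack is nearer the robot, with corners about (203,370), (465,395), (457,480) and (192,453). I'll enlarge both views.

Run:
```python
import cv2,pickle
d=pickle.load(open("s0.pkl","rb"))
for n,x,y,w,h,f in (("top",130,158,200,185,3.2),("top",0,0,0,0,0),("side",170,160,240,230,2.6)):
    if w==0: continue
    if n=="top": w=240;h=185;f=3.2
    c=d[n]["img"][y:y+h,x:x+w,::-1]
    cv2.imwrite(f"pics/{n}c.png",cv2.resize(c,None,fx=f,fy=f,interpolation=cv2.INTER_CUBIC))
```

```text
(no output)
```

View pics/topc.png

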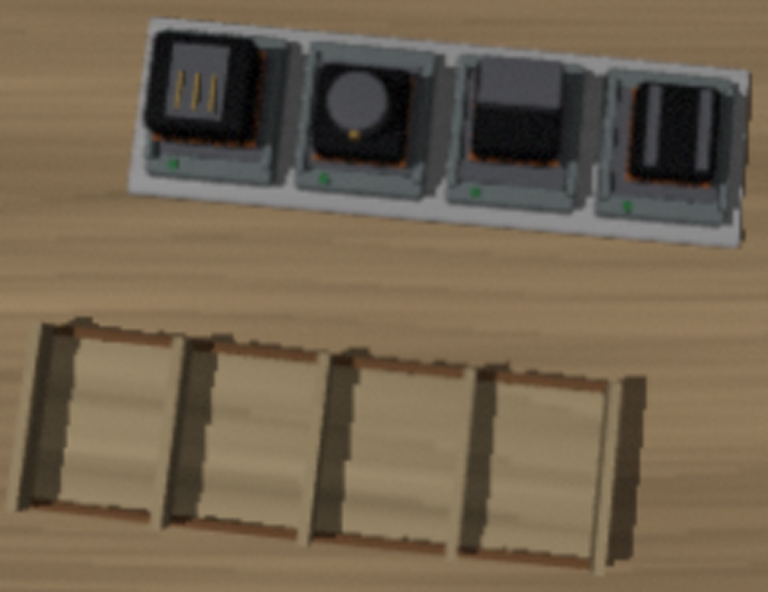

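View pics/sidec.png

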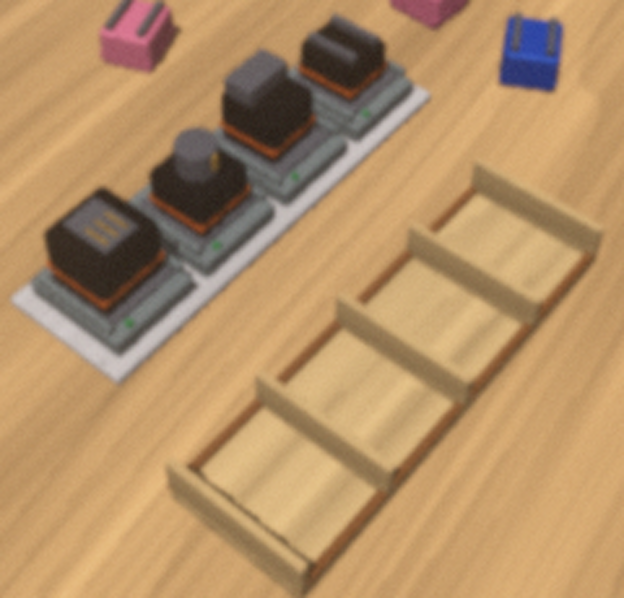

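The top crop shows the board corners (150,17), (749,70), (741,247), (128,193) and the rack end-wall top corners (41,323), (9,510), (621,380), (605,573). The pack tops are broad (201,84), stem (357,101), stepped block (520,82) and low (678,126). The matching side-crop points are broad (101,223), stem (197,142), stepped block (256,75) and low (344,40), with board corners (13,297), (118,380), (429,95) and rack wall corners (170,470), (303,577), (477,164), (601,231).

```bash
cat > h.py <<'E'
import numpy as np,pickle
from scipy.optimize import least_squares
d=pickle.load(open("s0.pkl","rb"))
def proj(n,P):
    s=d[n];T=np.linalg.inv(s["pose"]);P=np.atleast_2d(P)
    c=P@T[:3,:3].T+T[:3,3];u=c[:,:2]/c[:,2:]
    u=u*(1+s["k1"]*(u**2).sum(1,keepdims=True))
    return u*s["K"][0,0]+s["K"][:2,2]
def nat(n,p):
    p=np.atleast_2d(p).astype(float)
    return (p+.5)/3.2-.5+[130,158] if n=="top" else (p+.5)/2.6-.5+[170,160]
def place(q,P):
    c,s=np.cos(q[2]),np.sin(q[2]);P=np.atleast_2d(P)
    return np.c_[q[0]+c*P[:,0]-s*P[:,1],q[1]+s*P[:,0]+c*P[:,1],np.full(len(P),q[3])]
def fit(obs,local,q0):
    f=lambda q:np.concatenate([(proj(n,place(q,local[i]))-nat(n,p)).ravel() for n,i,p in obs])
    r=least_squares(f,q0,loss="soft_l1");return r.x,f(r.x)
def tri(t,s):
    r=least_squares(lambda P:np.r_[(proj("top",P)-nat("top",t)).ravel(),(proj("side",P)-nat("side",s)).ravel()],[.6,0,.05])
    return r.x,np.abs(r.fun).max()
E
python3 - <<'E'
from h import *
np.set_printoptions(precision=4,suppress=True)
B=np.array([[.053,.178],[.053,-.178],[-.053,-.178],[-.053,.178]])
R=np.array([[.052,.163],[-.052,.163],[.052,-.163],[-.052,-.163]])
b,rb=fit([("top",[0,1,2,3],[(150,17),(749,70),(741,247),(128,193)]),("side",[0,3,2],[(13,297),(118,380),(429,95)])],B,[.6,0,0,.01])
r,rr=fit([("top",[0,1,2,3],[(41,323),(9,510),(621,380),(605,573)]),("side",[0,1,2,3],[(170,470),(303,577),(477,164),(601,231)])],R,[.45,0,0,.04])
print("board",b,np.degrees(b[2]));print(rb);print("rack",r,np.degrees(r[2]));print(rr)
for n,t,s,y,off in (("broad",(201,84),(101,223),.129,0),("stem",(357,101),(197,142),.043,0),("stepped",(520,82),(256,75),-.043,.013),("low",(678,126),(344,40),-.129,0)):
    P,e=tri(t,s); print(n,P,e,"charger",place(b,[0,y])[0,:2],"nominal",place(b,[off,y])[0,:2])
print("bays +y..-y",place(r,[[0,.12],[0,.04],[0,-.04],[0,-.12]])[:,:2])
E
```

```text
board [ 0.6423 -0.0275 -0.0842  0.0056] -4.823060316484317
[ 0.5175  0.0264  0.2094 -0.1323 -0.3575  0.0374  0.1694  0.1235 -1.4121
  0.4223  0.056   0.3062  0.6496 -0.8418]
rack [ 0.4607  0.0394 -0.0938  0.0307] -5.373130074557774
[-1.0169 -0.0141  1.3636  0.3927  0.2326  0.5092  0.1901 -0.1216 -1.0736
 -0.3853  0.1823  0.0864 -0.3692 -0.1644  0.0753  0.5812]
broad [0.6538 0.1008 0.0785] 0.32995243278293174 charger [0.6531 0.1011] nominal [0.6531 0.1011]
stem [0.6414 0.0157 0.0901] 0.3688115009049113 charger [0.6459 0.0154] nominal [0.6459 0.0154]
stepped [ 0.6539 -0.0701  0.0813] 0.4279164777347546 charger [ 0.6386 -0.0703] nominal [ 0.6516 -0.0714]
low [ 0.6336 -0.1571  0.0637] 0.6946756940862429 charger [ 0.6314 -0.156 ] nominal [ 0.6314 -0.156 ]
bays +y..-y [[ 0.4719  0.1588]
 [ 0.4644  0.0792]
 [ 0.4569 -0.0005]
 [ 0.4494 -0.0801]]
```

```bash
cat > go.py <<'E'
import sys,numpy as np
from scipy.spatial.transform import Rotation as R
from plant import ctrl
def go(p,yaw=-95.1):
    o=ctrl.get_obs();A=R.from_euler("xyz",o["orientation"],degrees=True)
    G=R.from_euler("xyz",[180,0,yaw],degrees=True)
    print(np.round(A.inv().apply(np.array(p)-o["tool_pos"])*100,2),np.round((A.inv()*G).as_rotvec(degrees=True),1),"clock",o["clock"])
if __name__=="__main__": go([float(a) for a in sys.argv[1:4]])
E
python3 - <<'E'
from h import *
np.set_printoptions(precision=4,suppress=True)
R=np.array([[.052,.163],[-.052,.163],[.052,-.163],[-.052,-.163]])
t=nat("top",[(41,323),(9,510),(621,380),(605,573)])
r=least_squares(lambda q:(proj("top",place(np.r_[q,.04],R))-t).ravel(),[.46,.04,0]);print(r.x,r.fun)
r2=np.r_[r.x,.04];print(place(r2,[[0,.12],[0,.04],[0,-.04],[0,-.12]])[:,:2])
# bay walls' middle dividers in top crop as check (top centres, far/near ends)
for y,pf,pn in ((.08,(181,338),(158,525)),(0,(325,352),(304,543)),(-.08,(470,367),(453,557))):
    print(((proj("top",place(r2,[[.052,y],[-.052,y]]))-nat("top",[pf,pn]))).ravel())
E
python3 go.py .632 -.157 .2
```

```text
[ 0.4614  0.0388 -0.0956] [-2.1759 -0.8527 -0.0085  0.2196  1.1588  0.216   0.9621  0.2844]
[[ 0.4728  0.1583]
 [ 0.4652  0.0787]
 [ 0.4575 -0.001 ]
 [ 0.4499 -0.0806]]
[ 0.3114 -0.5033  0.249   1.0945]
[ 0.6441 -0.1456  0.5957  0.5133]
[ 1.0112 -0.2589  0.3981  0.8303]
[-51.23  27.26   2.61] [  0.1   0.  -60.7] clock 0.1
```

Careful with the scale: shifts go in shares of 50 cm and turns go in shares of 90 degrees. That gives: -26 cm / 50 = -0.52, -22.5 cm / 50 = -0.45, -49 degrees / 90 = -0.5444.

Call:
send_rows(plan=[[[-0.04, 0.022, 0, 0, 0, -0.0333], [-0.1, 0.054, 0, 0, 0, -0.0889], [-0.17, 0.09, 0, 0, 0, -0.1556], [-0.24, 0.128, 0, 0, 0, -0.2333], [-0.31, 0.164, 0, 0, 0, -0.3111], [-0.38, 0.202, 0, 0, 0, -0.3889], [-0.45, 0.24, 0, 0, 0, -0.4667], [-0.52, 0.276, 0, 0, 0, -0.5444]]], fingers=1)

```text
clock: 0.77
tool_pos: [0.4576, -0.3816, 0.2264]
orientation: [180.0, 0.0, -106.5]
force: [0.4, -0.3, 1.2]
opening: 0.0876
gripper_force: 0.0
```

```bash
python3 go.py .632 -.157 .14
```

```text
[-26.48 -10.35   8.64] [  0.    0.  -11.4] clock 0.7667
```

Converted, -26.3 cm / 50 = -0.526, -25 cm / 50 = -0.5, -11.4 degrees / 90 = -0.1267.

Call:
send_rows(plan=[[[-0.07, -0.028, 0.016, 0, 0, -0.0333], [-0.15, -0.058, 0.04, 0, 0, -0.0778], [-0.23, -0.09, 0.07, 0, 0, -0.1267], [-0.306, -0.12, 0.1, 0, 0, -0.1267], [-0.38, -0.148, 0.124, 0, 0, -0.1267], [-0.45, -0.176, 0.148, 0, 0, -0.1267], [-0.5, -0.196, 0.164, 0, 0, -0.1267], [-0.526, -0.206, 0.172, 0, 0, -0.1267]]])

```text
clock: 1.43
tool_pos: [0.6331, -0.1582, 0.1382]
orientation: [179.9, 0.0, -95.3]
force: [0.3, 0.3, -1.0]
opening: 0.0877
gripper_force: 0.0
```

Call:
send_rows(plan=[[[0, 0, 0, 0, 0, 0], [0, 0, 0, 0, 0, 0]]])

```text
clock: 1.6
tool_pos: [0.6316, -0.161, 0.1397]
orientation: [179.9, -0.0, -95.4]
force: [0.0, -0.3, -0.6]
opening: 0.0879
gripper_force: 0.0
```

```bash
python3 go.py .632 -.157 .038
```

```text
[-0.41 -0.02 10.17] [ 0.1 -0.  -0.3] clock 1.6
```

Converted, 10.2 cm / 50 = 0.204, 9.9 cm / 50 = 0.198, -0.3 degrees / 90 = -0.0033.

Call:
send_rows(plan=[[[-0.008, 0, 0.03, 0, 0, -0.0033], [-0.008, 0, 0.07, 0, 0, -0.0033], [-0.008, 0, 0.11, 0, 0, -0.0033], [-0.008, 0, 0.15, 0, 0, -0.0033], [-0.008, 0, 0.18, 0, 0, -0.0033], [-0.008, 0, 0.198, 0, 0, -0.0033], [-0.008, 0, 0.204, 0, 0, -0.0033], [-0.008, 0, 0.204, 0, 0, -0.0033]]])

```text
clock: 2.27
tool_pos: [0.6317, -0.1585, 0.0385]
orientation: [180.0, -0.0, -95.2]
force: [0.0, -0.7, 0.5]
opening: 0.0875
gripper_force: 0.0
```

Call:
send_rows(plan=[[[0, 0, 0, 0, 0, 0], [0, 0, 0, 0, 0, 0], [0, 0, 0, 0, 0, 0], [0, 0, 0, 0, 0, 0], [0, 0, 0, 0, 0, 0], [0, 0, 0, 0, 0, 0], [0, 0, 0, 0, 0, 0], [0, 0, 0, 0, 0, 0]]], fingers=0.3)

```text
clock: 2.93
tool_pos: [0.6324, -0.1575, 0.0389]
orientation: [-180.0, -0.0, -95.1]
force: [-2.0, 0.3, 2.9]
opening: 0.052
gripper_force: 30.0
```

Converted, -10 cm / 50 = -0.2, -9.8 cm / 50 = -0.196.

Call:
send_rows(plan=[[[0, 0, -0.01, 0, 0, 0], [0, 0, -0.03, 0, 0, 0], [0, 0, -0.07, 0, 0, 0], [0, 0, -0.11, 0, 0, 0], [0, 0, -0.15, 0, 0, 0], [0, 0, -0.18, 0, 0, 0], [-0.01, 0.006, -0.196, 0, 0, 0], [-0.03, 0.018, -0.2, 0, 0, 0]]])

```text
clock: 3.6
tool_pos: [0.6253, -0.1421, 0.1405]
orientation: [-179.8, 0.0, -95.2]
force: [-0.2, 0.2, -2.3]
opening: 0.0516
gripper_force: 30.0
```

Converted, -22.5 cm / 50 = -0.45, -20 cm / 50 = -0.4.

Call:
send_rows(plan=[[[-0.04, 0.026, 0, 0, 0, 0], [-0.1, 0.062, 0, 0, 0, 0], [-0.16, 0.1, 0, 0, 0, 0], [-0.22, 0.136, 0, 0, 0, 0], [-0.28, 0.174, 0, 0, 0, 0], [-0.34, 0.212, 0, 0, 0, 0], [-0.4, 0.248, 0, 0, 0, 0], [-0.45, 0.28, 0, 0, 0, 0]]])

```text
clock: 4.27
tool_pos: [0.5027, 0.0966, 0.1378]
orientation: [179.9, -0.0, -95.1]
force: [0.1, 0.6, -3.2]
opening: 0.052
gripper_force: 30.0
```

Converted, -6 cm / 50 = -0.12, -5.7 cm / 50 = -0.114.

Call:
send_rows(plan=[[[-0.05, 0.032, 0, 0, 0, 0], [-0.09, 0.058, 0, 0, 0, 0], [-0.114, 0.072, 0, 0, 0, 0], [-0.12, 0.076, 0, 0, 0, 0], [-0.12, 0.076, 0, 0, 0, 0], [-0.12, 0.076, 0, 0, 0, 0]]])

```text
clock: 4.77
tool_pos: [0.4721, 0.1577, 0.1381]
orientation: [180.0, -0.0, -95.1]
force: [-0.1, -0.2, -2.6]
opening: 0.0514
gripper_force: 30.0
```

```bash
python3 go.py .4722 .159 .021; python3 -c "
from plant import ctrl
import cv2
s=ctrl.snapshot('side');cv2.imwrite('pics/s1.png',s['img'][:,:,::-1])"
```

```text
[-1.300e-01 -1.000e-02  1.171e+01] [ 0. -0.  0.] clock 4.7667
```

View pics/s1.png

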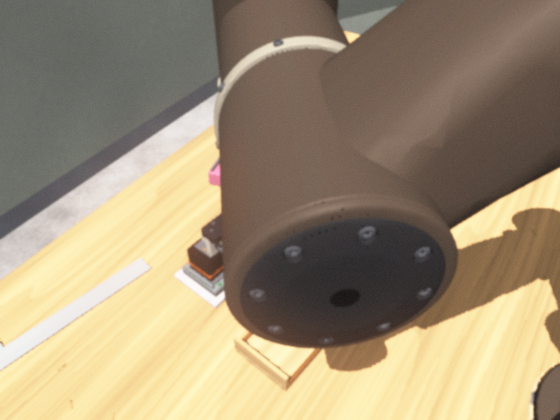

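The arm hides the bay in this view, and the broad and stem packs at (208,250) still stand. I'll lower by the force reading.

Converted, 11.5 cm / 50 = 0.23, 11 cm / 50 = 0.22.

Call:
send_rows(plan=[[[-0.002, 0, 0.03, 0, 0, 0], [-0.002, 0, 0.08, 0, 0, 0], [-0.002, 0, 0.13, 0, 0, 0], [-0.002, 0, 0.17, 0, 0, 0], [-0.002, 0, 0.2, 0, 0, 0], [-0.002, 0, 0.22, 0, 0, 0], [-0.002, 0, 0.23, 0, 0, 0], [-0.002, 0, 0.23, 0, 0, 0]]])

```text
clock: 5.48
tool_pos: [0.4725, 0.1576, 0.0224]
orientation: [179.9, -0.1, -95.2]
force: [-0.1, 0.8, -1.8]
opening: 0.0523
gripper_force: 30.0
```

Converted, 0.1 cm / 50 = 0.002.

Call:
send_rows(plan=[[[0, 0, 0.002, 0, 0, 0], [0, 0, 0.002, 0, 0, 0], [0, 0, 0.002, 0, 0, 0]]])

```text
clock: 5.73
tool_pos: [0.4734, 0.1592, 0.0233]
orientation: [-179.9, 0.1, -95.1]
force: [-0.1, -1.5, -2.4]
opening: 0.0517
gripper_force: 30.0
```

Call:
send_rows(plan=[[[0, 0, 0.002, 0, 0, 0], [0, 0, 0.002, 0, 0, 0], [0, 0, 0.002, 0, 0, 0]]])

```text
clock: 5.98
tool_pos: [0.4729, 0.1591, 0.0218]
orientation: [-180.0, 0.0, -95.1]
force: [-0.7, 0.2, -2.5]
opening: 0.0516
gripper_force: 30.0
```

Converted, 0.05 cm / 50 = 0.001.

Call:
send_rows(plan=[[[0, 0, 0.001, 0, 0, 0], [0, 0, 0.001, 0, 0, 0], [0, 0, 0.001, 0, 0, 0]]])

```text
clock: 6.23
tool_pos: [0.4728, 0.159, 0.0211]
orientation: [180.0, 0.0, -95.1]
force: [-0.1, 0.1, -2.8]
opening: 0.0517
gripper_force: 30.0
```

Call:
send_rows(plan=[[[0, 0, 0, 0, 0, 0], [0, 0, 0, 0, 0, 0], [0, 0, 0, 0, 0, 0], [0, 0, 0, 0, 0, 0], [0, 0, 0, 0, 0, 0], [0, 0, 0, 0, 0, 0]]], fingers=0.85)

```text
clock: 6.73
tool_pos: [0.4729, 0.159, 0.0211]
orientation: [-180.0, 0.0, -95.1]
force: [0.6, 0.4, 0.2]
opening: 0.0742
gripper_force: 0.0
```

Converted, -12.5 cm / 50 = -0.25, -12 cm / 50 = -0.24.

Call:
send_rows(plan=[[[0, 0, -0.01, 0, 0, 0], [0, 0, -0.04, 0, 0, 0], [0, 0, -0.1, 0, 0, 0], [0, 0, -0.16, 0, 0, 0], [0, 0, -0.21, 0, 0, 0], [0.006, -0.006, -0.24, 0, 0, 0], [0.026, -0.022, -0.25, 0, 0, 0], [0.06, -0.052, -0.25, 0, 0, 0]]], fingers=1)

```text
clock: 7.4
tool_pos: [0.4967, 0.1278, 0.1489]
orientation: [-179.8, 0.2, -95.0]
force: [1.3, 0.2, -0.5]
opening: 0.0878
gripper_force: 0.0
```

Converted, 18.4 cm / 50 = 0.368, 17.8 cm / 50 = 0.356.

Call:
send_rows(plan=[[[0.052, -0.046, 0, 0, 0, 0], [0.106, -0.092, 0, 0, 0, 0], [0.16, -0.14, 0, 0, 0, 0], [0.216, -0.188, 0, 0, 0, 0], [0.27, -0.236, 0, 0, 0, 0], [0.324, -0.282, 0, 0, 0, 0], [0.356, -0.31, 0, 0, 0, 0], [0.368, -0.32, 0, 0, 0, 0]]])

```text
clock: 8.07
tool_pos: [0.6402, -0.0737, 0.1458]
orientation: [180.0, -0.0, -95.3]
force: [-0.1, 0.3, -0.2]
opening: 0.0878
gripper_force: 0.0
```

Call:
send_rows(plan=[[[0, 0, 0, 0, 0, 0], [0, 0, 0, 0, 0, 0]]])

```text
clock: 8.23
tool_pos: [0.6385, -0.071, 0.1459]
orientation: [180.0, 0.0, -95.2]
force: [-0.7, 0.6, -0.7]
opening: 0.0873
gripper_force: 0.0
```

```bash
python3 go.py .6386 -.0703 .038;python3 -c "
from plant import ctrl
import cv2
s=ctrl.snapshot('side');cv2.imwrite('pics/s2.png',s['img'][:,:,::-1])"
```

```text
[-7.000e-02 -1.000e-02  1.079e+01] [ 0.   0.  -0.1] clock 8.2333
```

View pics/s2.png

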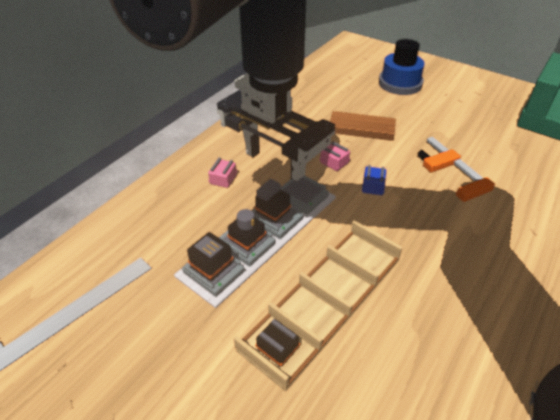

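The low pack stands upright in the left-end bay at (279,341), and the gripper is above the stepped pack at (272,205).

Converted, 10.8 cm / 50 = 0.216, 10.5 cm / 50 = 0.21.

Call:
send_rows(plan=[[[-0.002, 0, 0.03, 0, 0, 0], [-0.002, 0, 0.08, 0, 0, 0], [-0.002, 0, 0.13, 0, 0, 0], [-0.002, 0, 0.17, 0, 0, 0], [-0.002, 0, 0.196, 0, 0, 0], [-0.002, 0, 0.21, 0, 0, 0], [-0.002, 0, 0.216, 0, 0, 0], [-0.002, 0, 0.216, 0, 0, 0]]])

```text
clock: 8.95
tool_pos: [0.6388, -0.0691, 0.0382]
orientation: [180.0, -0.0, -95.1]
force: [0.3, -0.1, -0.1]
opening: 0.0875
gripper_force: 0.0
```

Call:
send_rows(plan=[[[0, 0, 0, 0, 0, 0], [0, 0, 0, 0, 0, 0], [0, 0, 0, 0, 0, 0], [0, 0, 0, 0, 0, 0], [0, 0, 0, 0, 0, 0], [0, 0, 0, 0, 0, 0], [0, 0, 0, 0, 0, 0], [0, 0, 0, 0, 0, 0]]], fingers=0.3)

```text
clock: 9.62
tool_pos: [0.6399, -0.0699, 0.0386]
orientation: [-179.9, 0.0, -95.1]
force: [1.4, -0.7, 2.5]
opening: 0.0521
gripper_force: 30.0
```

Converted, -10.5 cm / 50 = -0.21, -10 cm / 50 = -0.2.

Call:
send_rows(plan=[[[0, 0, -0.01, 0, 0, 0], [0, 0, -0.03, 0, 0, 0], [0, 0, -0.07, 0, 0, 0], [0, 0, -0.11, 0, 0, 0], [0, 0, -0.15, 0, 0, 0], [0, 0, -0.18, 0, 0, 0], [0, 0, -0.2, 0, 0, 0], [0, 0, -0.21, 0, 0, 0]]])

```text
clock: 10.28
tool_pos: [0.6392, -0.0698, 0.1449]
orientation: [-179.9, 0.0, -95.1]
force: [0.1, -0.2, -3.4]
opening: 0.0519
gripper_force: 30.0
```

Converted, 18.6 cm / 50 = 0.372, 17.4 cm / 50 = 0.348.

Call:
send_rows(plan=[[[-0.014, 0.02, 0, 0, 0, 0], [-0.048, 0.066, 0, 0, 0, 0], [-0.088, 0.124, 0, 0, 0, 0], [-0.13, 0.182, 0, 0, 0, 0], [-0.172, 0.24, 0, 0, 0, 0], [-0.214, 0.298, 0, 0, 0, 0], [-0.25, 0.348, 0, 0, 0, 0], [-0.268, 0.372, 0, 0, 0, 0]]])

```text
clock: 10.95
tool_pos: [0.4618, 0.081, 0.1421]
orientation: [179.9, -0.0, -95.1]
force: [-0.5, -0.0, -3.1]
opening: 0.0518
gripper_force: 30.0
```

Call:
send_rows(plan=[[[0, 0, 0, 0, 0, 0], [0, 0, 0, 0, 0, 0]]])

```text
clock: 11.12
tool_pos: [0.4644, 0.0807, 0.1427]
orientation: [180.0, -0.0, -95.0]
force: [0.2, 0.4, -2.3]
opening: 0.0517
gripper_force: 30.0
```

```bash
python3 go.py .4647 .0795 .022
```

```text
[ 0.12 -0.05 12.07] [ 0.  -0.   0.1] clock 11.1167
```

Converted, 12.1 cm / 50 = 0.242, 12 cm / 50 = 0.24.

Call:
send_rows(plan=[[[0.002, 0, 0.03, 0, 0, 0], [0.002, 0, 0.08, 0, 0, 0], [0.002, 0, 0.13, 0, 0, 0], [0.002, 0, 0.18, 0, 0, 0], [0.002, 0, 0.21, 0, 0, 0], [0.002, 0, 0.23, 0, 0, 0], [0.002, 0, 0.24, 0, 0, 0], [0.002, 0, 0.242, 0, 0, 0]]])

```text
clock: 11.78
tool_pos: [0.4652, 0.0783, 0.0209]
orientation: [179.9, -0.1, -95.2]
force: [0.3, 0.3, -2.4]
opening: 0.0518
gripper_force: 30.0
```

Call:
send_rows(plan=[[[0, 0, 0.001, 0, 0, 0], [0, 0, 0.001, 0, 0, 0], [0, 0, 0.001, 0, 0, 0]]])

```text
clock: 12.03
tool_pos: [0.4662, 0.0795, 0.0222]
orientation: [-179.9, 0.0, -95.1]
force: [-0.7, 0.7, -3.1]
opening: 0.0522
gripper_force: 30.0
```

Converted, 0.05 cm / 50 = 0.001.

Call:
send_rows(plan=[[[0, 0, 0.001, 0, 0, 0], [0, 0, 0.001, 0, 0, 0], [0, 0, 0.001, 0, 0, 0]]])

```text
clock: 12.28
tool_pos: [0.4658, 0.0794, 0.0214]
orientation: [-180.0, 0.0, -95.1]
force: [-0.5, -0.3, -2.6]
opening: 0.0516
gripper_force: 30.0
```

Call:
send_rows(plan=[[[0, 0, 0, 0, 0, 0], [0, 0, 0, 0, 0, 0], [0, 0, 0, 0, 0, 0], [0, 0, 0, 0, 0, 0], [0, 0, 0, 0, 0, 0], [0, 0, 0, 0, 0, 0]]], fingers=0.85)

```text
clock: 12.78
tool_pos: [0.4658, 0.0793, 0.0211]
orientation: [-180.0, 0.0, -95.1]
force: [-0.0, 0.6, 1.0]
opening: 0.0743
gripper_force: 0.0
```

Converted, -12.5 cm / 50 = -0.25, -12 cm / 50 = -0.24.

Call:
send_rows(plan=[[[0, 0, -0.01, 0, 0, 0], [0, 0, -0.04, 0, 0, 0], [0, 0, -0.1, 0, 0, 0], [0, 0, -0.16, 0, 0, 0], [0, 0, -0.21, 0, 0, 0], [0, 0, -0.24, 0, 0, 0], [0, 0, -0.25, 0, 0, 0], [0, 0, -0.25, 0, 0, 0]]], fingers=1)

```text
clock: 13.45
tool_pos: [0.4663, 0.0797, 0.1476]
orientation: [-179.9, 0.1, -95.1]
force: [0.5, -0.5, -0.9]
opening: 0.0875
gripper_force: 0.0
```

Converted, -18.5 cm / 50 = -0.37, -17.8 cm / 50 = -0.356.

Call:
send_rows(plan=[[[0.006, -0.024, 0, 0, 0, 0], [0.018, -0.07, 0, 0, 0, 0], [0.032, -0.13, 0, 0, 0, 0], [0.048, -0.19, 0, 0, 0, 0], [0.064, -0.25, 0, 0, 0, 0], [0.08, -0.31, 0, 0, 0, 0], [0.092, -0.356, 0, 0, 0, 0], [0.096, -0.37, 0, 0, 0, 0]]])

```text
clock: 14.12
tool_pos: [0.6481, 0.0129, 0.1429]
orientation: [179.8, -0.1, -95.2]
force: [0.2, 0.6, 0.2]
opening: 0.0875
gripper_force: 0.0
```

Call:
send_rows(plan=[[[0, 0, 0, 0, 0, 0], [0, 0, 0, 0, 0, 0]]])

```text
clock: 14.28
tool_pos: [0.6449, 0.0143, 0.1439]
orientation: [179.8, -0.1, -95.2]
force: [-0.3, -0.0, -0.2]
opening: 0.0874
gripper_force: 0.0
```

```bash
python3 go.py .645 .0155 .038;python3 -c "
from plant import ctrl
import cv2
s=ctrl.snapshot('side');cv2.imwrite('pics/s3.png',s['img'][:,:,::-1])"
```

```text
[-0.13 -0.04 10.59] [ 0.2 -0.1 -0.1] clock 14.2833
```

View pics/s3.png

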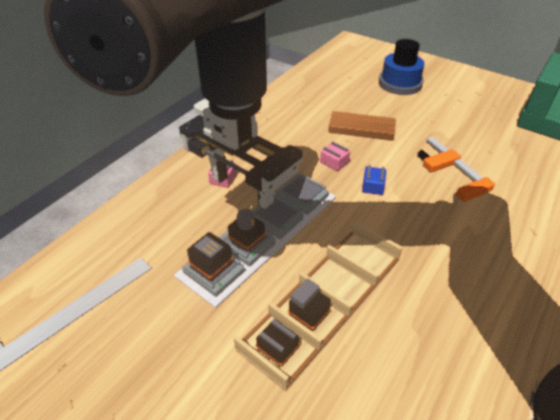

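The stepped pack is in the second bay at (310,303). Next is the stem pack at (246,230).

Converted, 10.6 cm / 50 = 0.212, 10.4 cm / 50 = 0.208.

Call:
send_rows(plan=[[[-0.002, 0, 0.03, 0, 0, 0], [-0.002, 0, 0.08, 0, 0, 0], [-0.002, 0, 0.13, 0, 0, 0], [-0.002, 0, 0.17, 0, 0, 0], [-0.002, 0, 0.196, 0, 0, 0], [-0.002, 0, 0.208, 0, 0, 0], [-0.002, 0, 0.212, 0, 0, 0], [-0.002, 0, 0.212, 0, 0, 0]]])

```text
clock: 15.0
tool_pos: [0.6455, 0.0162, 0.0404]
orientation: [-180.0, -0.0, -95.1]
force: [-0.1, 0.7, 0.6]
opening: 0.0877
gripper_force: 0.0
```

Call:
send_rows(plan=[[[0, 0, 0, 0, 0, 0], [0, 0, 0, 0, 0, 0], [0, 0, 0, 0, 0, 0], [0, 0, 0, 0, 0, 0], [0, 0, 0, 0, 0, 0], [0, 0, 0, 0, 0, 0], [0, 0, 0, 0, 0, 0], [0, 0, 0, 0, 0, 0]]], fingers=0.3)

```text
clock: 15.67
tool_pos: [0.6452, 0.0158, 0.0401]
orientation: [180.0, -0.0, -95.1]
force: [-3.4, -0.4, 3.2]
opening: 0.0499
gripper_force: 30.0
```

Converted, -10.5 cm / 50 = -0.21, -10 cm / 50 = -0.2.

Call:
send_rows(plan=[[[0, 0, -0.01, 0, 0, 0], [0, 0, -0.03, 0, 0, 0], [0, 0, -0.07, 0, 0, 0], [0, 0, -0.11, 0, 0, 0], [0, 0, -0.15, 0, 0, 0], [0, 0, -0.18, 0, 0, 0], [0, 0, -0.2, 0, 0, 0], [0, 0, -0.21, 0, 0, 0]]])

```text
clock: 16.33
tool_pos: [0.6466, 0.016, 0.1473]
orientation: [-179.8, 0.1, -95.1]
force: [0.2, -0.2, -2.0]
opening: 0.05
gripper_force: 30.0
```

Converted, 18.6 cm / 50 = 0.372, 17.4 cm / 50 = 0.348.

Call:
send_rows(plan=[[[0.004, 0.02, 0, 0, 0, 0], [0.012, 0.066, 0, 0, 0, 0], [0.022, 0.124, 0, 0, 0, 0], [0.032, 0.182, 0, 0, 0, 0], [0.042, 0.24, 0, 0, 0, 0], [0.052, 0.298, 0, 0, 0, 0], [0.06, 0.348, 0, 0, 0, 0], [0.064, 0.372, 0, 0, 0, 0]]])

```text
clock: 17.0
tool_pos: [0.4532, -0.0004, 0.1439]
orientation: [179.8, -0.0, -95.2]
force: [-0.5, -0.0, -2.6]
opening: 0.0499
gripper_force: 30.0
```

Call:
send_rows(plan=[[[0, 0, 0, 0, 0, 0], [0, 0, 0, 0, 0, 0]]])

```text
clock: 17.17
tool_pos: [0.457, 0.0006, 0.145]
orientation: [-180.0, 0.0, -95.1]
force: [-0.1, 0.1, -2.4]
opening: 0.0498
gripper_force: 30.0
```

```bash
python3 go.py .457 -.0003 .0215
```

```text
[ 9.000e-02 -1.000e-02  1.235e+01] [-0.  0.  0.] clock 17.1667
```

Converted, 12.1 cm / 50 = 0.242, 12 cm / 50 = 0.24.

Call:
send_rows(plan=[[[0.002, 0, 0.03, 0, 0, 0], [0.002, 0, 0.08, 0, 0, 0], [0.002, 0, 0.13, 0, 0, 0], [0.002, 0, 0.18, 0, 0, 0], [0.002, 0, 0.21, 0, 0, 0], [0.002, 0, 0.23, 0, 0, 0], [0.002, 0, 0.24, 0, 0, 0], [0.002, 0, 0.242, 0, 0, 0]]])

```text
clock: 17.83
tool_pos: [0.4575, -0.0005, 0.0228]
orientation: [179.9, -0.1, -95.1]
force: [-0.2, 0.1, -1.8]
opening: 0.0497
gripper_force: 30.0
```

Converted, 0.05 cm / 50 = 0.001.

Call:
send_rows(plan=[[[0, 0, 0.001, 0, 0, 0], [0, 0, 0.001, 0, 0, 0], [0, 0, 0.001, 0, 0, 0], [0, 0, 0.001, 0, 0, 0]]])

```text
clock: 18.17
tool_pos: [0.4581, -0.0001, 0.0243]
orientation: [-179.9, 0.0, -95.1]
force: [-0.5, 0.7, -1.7]
opening: 0.0493
gripper_force: 30.0
```

Converted, 0.12 cm / 50 = 0.0024.

Call:
send_rows(plan=[[[0, 0, 0.0024, 0, 0, 0], [0, 0, 0.0024, 0, 0, 0], [0, 0, 0.0024, 0, 0, 0]]])

```text
clock: 18.42
tool_pos: [0.4576, -0.0003, 0.0225]
orientation: [-180.0, 0.0, -95.1]
force: [0.8, 0.0, -2.4]
opening: 0.0501
gripper_force: 30.0
```

Call:
send_rows(plan=[[[0, 0, 0, 0, 0, 0], [0, 0, 0, 0, 0, 0], [0, 0, 0, 0, 0, 0], [0, 0, 0, 0, 0, 0], [0, 0, 0, 0, 0, 0], [0, 0, 0, 0, 0, 0]]], fingers=0.85)

```text
clock: 18.92
tool_pos: [0.4576, -0.0003, 0.0224]
orientation: [-180.0, 0.0, -95.1]
force: [0.6, 0.8, 0.5]
opening: 0.074
gripper_force: 0.0
```

Call:
send_rows(plan=[[[0, 0, -0.01, 0, 0, 0], [0, 0, -0.04, 0, 0, 0], [0, 0, -0.1, 0, 0, 0], [0, 0, -0.16, 0, 0, 0], [0, 0, -0.21, 0, 0, 0], [0, 0, -0.24, 0, 0, 0], [0, 0, -0.25, 0, 0, 0], [0, 0, -0.25, 0, 0, 0]]], fingers=1)

```text
clock: 19.58
tool_pos: [0.4582, -0.0, 0.1489]
orientation: [-179.8, 0.1, -95.1]
force: [0.2, -0.1, 0.2]
opening: 0.0875
gripper_force: 0.0
```

Converted, -18.5 cm / 50 = -0.37, -17.8 cm / 50 = -0.356.

Call:
send_rows(plan=[[[-0.014, -0.022, 0, 0, 0, 0], [-0.044, -0.07, 0, 0, 0, 0], [-0.082, -0.13, 0, 0, 0, 0], [-0.12, -0.19, 0, 0, 0, 0], [-0.158, -0.25, 0, 0, 0, 0], [-0.196, -0.31, 0, 0, 0, 0], [-0.226, -0.356, 0, 0, 0, 0], [-0.236, -0.37, 0, 0, 0, 0]]])

```text
clock: 20.25
tool_pos: [0.6551, 0.1023, 0.144]
orientation: [179.9, -0.1, -95.1]
force: [0.2, 0.5, -0.1]
opening: 0.088
gripper_force: 0.0
```

Call:
send_rows(plan=[[[0, 0, 0, 0, 0, 0], [0, 0, 0, 0, 0, 0]]])

```text
clock: 20.42
tool_pos: [0.6516, 0.1006, 0.1449]
orientation: [179.8, -0.1, -95.1]
force: [-0.2, -0.1, 0.0]
opening: 0.0878
gripper_force: 0.0
```

```bash
python3 go.py .6533 .101 .039;python3 -c "
from plant import ctrl
import cv2
s=ctrl.snapshot('top');cv2.imwrite('pics/s4.png',s['img'][:,:,::-1])"
```

```text
[-0.08 -0.2  10.59] [ 0.2 -0.1 -0. ] clock 20.4167
```

View pics/s4.png

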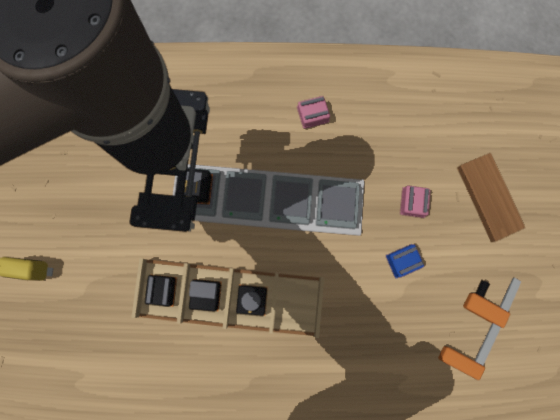

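Low (160,291), stepped (204,295) and stem (251,300) all sit centred in their bays. The broad pack is last.

Converted, 10.6 cm / 50 = 0.212, 10.4 cm / 50 = 0.208.

Call:
send_rows(plan=[[[-0.002, -0.002, 0.03, 0, 0, 0], [-0.002, -0.002, 0.08, 0, 0, 0], [-0.002, -0.002, 0.13, 0, 0, 0], [-0.002, -0.002, 0.17, 0, 0, 0], [-0.002, -0.002, 0.196, 0, 0, 0], [-0.002, -0.002, 0.208, 0, 0, 0], [-0.002, -0.002, 0.212, 0, 0, 0], [-0.002, -0.002, 0.212, 0, 0, 0]]])

```text
clock: 21.13
tool_pos: [0.6532, 0.1013, 0.0417]
orientation: [-180.0, -0.0, -95.1]
force: [0.1, -0.7, 0.4]
opening: 0.0874
gripper_force: 0.0
```

Call:
send_rows(plan=[[[0, 0, 0, 0, 0, 0], [0, 0, 0, 0, 0, 0], [0, 0, 0, 0, 0, 0], [0, 0, 0, 0, 0, 0], [0, 0, 0, 0, 0, 0], [0, 0, 0, 0, 0, 0], [0, 0, 0, 0, 0, 0], [0, 0, 0, 0, 0, 0]]], fingers=0.3)

```text
clock: 21.8
tool_pos: [0.6539, 0.1016, 0.0418]
orientation: [-180.0, 0.0, -95.1]
force: [-0.5, 0.5, 1.7]
opening: 0.0538
gripper_force: 30.0
```

Converted, -10.5 cm / 50 = -0.21, -10 cm / 50 = -0.2.

Call:
send_rows(plan=[[[0, 0, -0.01, 0, 0, 0], [0, 0, -0.03, 0, 0, 0], [0, 0, -0.07, 0, 0, 0], [0, 0, -0.11, 0, 0, 0], [0, 0, -0.15, 0, 0, 0], [0, 0, -0.18, 0, 0, 0], [0, 0, -0.2, 0, 0, 0], [0, 0, -0.21, 0, 0, 0]]])

```text
clock: 22.47
tool_pos: [0.6537, 0.1017, 0.1481]
orientation: [-179.9, 0.1, -95.1]
force: [0.3, -0.2, -5.0]
opening: 0.0537
gripper_force: 30.0
```

Converted, 18.5 cm / 50 = 0.37, 17.4 cm / 50 = 0.348.

Call:
send_rows(plan=[[[0.02, 0.02, 0, 0, 0, 0], [0.064, 0.06, 0, 0, 0, 0], [0.116, 0.11, 0, 0, 0, 0], [0.17, 0.16, 0, 0, 0, 0], [0.224, 0.212, 0, 0, 0, 0], [0.278, 0.262, 0, 0, 0, 0], [0.33, 0.31, 0, 0, 0, 0], [0.37, 0.348, 0, 0, 0, 0]]])

```text
clock: 23.13
tool_pos: [0.4602, -0.0687, 0.1456]
orientation: [179.9, -0.0, -95.2]
force: [-0.0, -0.7, -5.1]
opening: 0.054
gripper_force: 30.0
```

Converted, 1.3 cm / 50 = 0.026, 1.2 cm / 50 = 0.024.

Call:
send_rows(plan=[[[0.018, 0.016, 0, 0, 0, 0], [0.026, 0.024, 0, 0, 0, 0], [0.026, 0.024, 0, 0, 0, 0], [0.026, 0.024, 0, 0, 0, 0]]])

```text
clock: 23.47
tool_pos: [0.4511, -0.0788, 0.1465]
orientation: [-180.0, 0.0, -95.1]
force: [0.3, -0.4, -5.0]
opening: 0.054
gripper_force: 30.0
```

```bash
python3 go.py .4495 -.080 .0225
```

```text
[ 0.14  0.16 12.4 ] [-0.  0. -0.] clock 23.4667
```

Converted, 12 cm / 50 = 0.24, 11.5 cm / 50 = 0.23.

Call:
send_rows(plan=[[[0.002, 0.002, 0.03, 0, 0, 0], [0.002, 0.002, 0.08, 0, 0, 0], [0.002, 0.002, 0.13, 0, 0, 0], [0.002, 0.002, 0.18, 0, 0, 0], [0.002, 0.002, 0.21, 0, 0, 0], [0.002, 0.002, 0.23, 0, 0, 0], [0.002, 0.002, 0.24, 0, 0, 0], [0.002, 0.002, 0.24, 0, 0, 0]]])

```text
clock: 24.13
tool_pos: [0.4496, -0.0794, 0.0251]
orientation: [179.9, -0.0, -95.1]
force: [0.3, 0.7, -4.8]
opening: 0.054
gripper_force: 30.0
```

Converted, 0.05 cm / 50 = 0.001.

Call:
send_rows(plan=[[[0, 0, 0.001, 0, 0, 0], [0, 0, 0.001, 0, 0, 0], [0, 0, 0.001, 0, 0, 0], [0, 0, 0.001, 0, 0, 0]]])

```text
clock: 24.47
tool_pos: [0.45, -0.0798, 0.0266]
orientation: [-179.9, 0.0, -95.1]
force: [-0.2, -0.1, -3.3]
opening: 0.0538
gripper_force: 30.0
```

Converted, 0.15 cm / 50 = 0.003.

Call:
send_rows(plan=[[[0, 0, 0.003, 0, 0, 0], [0, 0, 0.003, 0, 0, 0], [0, 0, 0.003, 0, 0, 0]]])

```text
clock: 24.72
tool_pos: [0.4494, -0.08, 0.0245]
orientation: [-180.0, 0.0, -95.1]
force: [0.1, 0.2, -5.5]
opening: 0.0536
gripper_force: 30.0
```

Converted, 0.05 cm / 50 = 0.001.

Call:
send_rows(plan=[[[0, 0, 0.001, 0, 0, 0], [0, 0, 0.001, 0, 0, 0], [0, 0, 0.001, 0, 0, 0]]])

```text
clock: 24.97
tool_pos: [0.4494, -0.0799, 0.0238]
orientation: [180.0, -0.0, -95.1]
force: [-0.6, 0.5, -4.1]
opening: 0.0537
gripper_force: 30.0
```

Call:
send_rows(plan=[[[0, 0, 0, 0, 0, 0], [0, 0, 0, 0, 0, 0], [0, 0, 0, 0, 0, 0], [0, 0, 0, 0, 0, 0], [0, 0, 0, 0, 0, 0], [0, 0, 0, 0, 0, 0]]], fingers=0.85)

```text
clock: 25.47
tool_pos: [0.4495, -0.0799, 0.024]
orientation: [-180.0, 0.0, -95.1]
force: [0.4, -0.0, -0.1]
opening: 0.0742
gripper_force: 0.0
```

Converted, -16.5 cm / 50 = -0.33, -16 cm / 50 = -0.32.

Call:
send_rows(plan=[[[0, 0, -0.01, 0, 0, 0], [0, 0, -0.04, 0, 0, 0], [0, 0, -0.1, 0, 0, 0], [0, 0, -0.16, 0, 0, 0], [0, 0, -0.22, 0, 0, 0], [0, 0, -0.28, 0, 0, 0], [0, 0, -0.32, 0, 0, 0], [0, 0, -0.33, 0, 0, 0]]])

```text
clock: 26.13
tool_pos: [0.4512, -0.0798, 0.1932]
orientation: [-179.6, 0.1, -95.1]
force: [0.4, -0.4, 0.3]
opening: 0.0745
gripper_force: 0.0
```

Converted, 25 cm / 50 = 0.5, 24 cm / 50 = 0.48.

Call:
send_rows(plan=[[[0.04, 0, 0, 0, 0, 0], [0.1, 0, 0, 0, 0, 0], [0.18, 0, 0, 0, 0, 0], [0.26, 0, 0, 0, 0, 0], [0.34, 0, 0, 0, 0, 0], [0.42, 0, 0, 0, 0, 0], [0.48, 0, 0, 0, 0, 0], [0.5, 0, 0, 0, 0, 0]]])

```text
clock: 26.8
tool_pos: [0.426, -0.3322, 0.1882]
orientation: [179.9, -0.0, -95.3]
force: [-0.0, 0.8, -0.1]
opening: 0.0746
gripper_force: 0.0
```

Call:
send_rows(plan=[[[0, 0, 0, 0, 0, 0], [0, 0, 0, 0, 0, 0], [0, 0, 0, 0, 0, 0], [0, 0, 0, 0, 0, 0]]])

```text
clock: 27.13
tool_pos: [0.4272, -0.3279, 0.189]
orientation: [-180.0, 0.0, -95.1]
force: [0.9, 0.9, -0.7]
opening: 0.0744
gripper_force: 0.0
```

```bash
python3 -c "
from plant import ctrl
import cv2,numpy as np
a=ctrl.snapshot('top')['img'];b=ctrl.snapshot('side')['img']
f=lambda i:cv2.resize(i[:,:,::-1],None,fx=2,fy=2,interpolation=cv2.INTER_CUBIC)
cv2.imwrite('pics/s5.png',np.hstack([f(a[230:350,120:330]),f(b[210:390,220:410])[:240]]) if 0 else np.vstack([f(a[230:350,120:340]),f(b[210:390,210:430])]))"
```

```text
(no output)
```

View pics/s5.png

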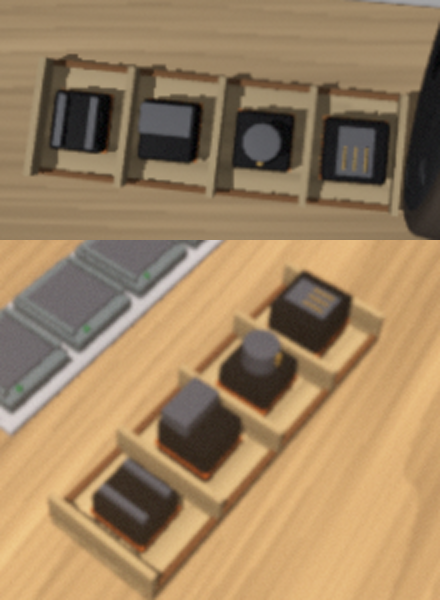

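All four packs stand upright and centred, at (81,121), (169,131), (264,141) and (356,150) in the top half of the picture. I'm handing the job in.

```bash
python3 -c "
from plant import ctrl
print(ctrl.close_job())"
```

```text
the job is handed in; nothing more can be done
None
```

All four packs are in the rack in reverse order, upright and centred in their bays in the last pictures, and the job was handed in at about 27 s; no verdict was returned.

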